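Spot hardness check of a test rod

TASK

First stand the slimmer of the two dark test rods, which both have a pale dot on the end, upright and fully home in the bore of the metal holder and let go of it. Then lift the spring hardness tester out of its stand, hold it upright with its tip on the dot in the middle of the rod's top end, and press gently straight down until the dark line round its plunger is about level with the barrel's nose, that is, the plunger is about half-way in (6 mm). Finish while still holding the tester there, pressing steadily, with the other things left where they stand.

Things in the scene. Friction and masses are not known exactly. Their poses are not given: they have to be found in the camera images.
- slim_rod: the slimmer test rod: dark plastic round bar, 22 mm diameter, 70 mm long, 40 g, standing on end, loose. Origin at the centre of its lower end, z up along the rod; both ends have a 1.5 mm chamfer.
- slim_mark (a point): the marked spot: pale 7 mm dot at the centre of the slim rod's top end, 70 mm above its origin.
- thick_rod: the thicker test rod: the same make and length (70 mm), 32 mm diameter, loose, standing on end; too wide for the bore; stays where it is. Origin at the centre of its lower end. The two rods' places may be swapped.
- holder: specimen holder: aluminium block 60x60 mm, 40 mm high, on a steel foot 60 (x) by 96 mm (y), 8 mm thick, 4 screws; fixed. Origin: centre of its underside, z up. One vertical bore in the middle of the top: 24 mm diameter, 30 mm deep (floor 10 mm above the origin), 2 mm chamfer. A seated slim rod stands 40 mm out, its top 80 mm above the bench.
- holder_mouth (a point): centre of the bore's mouth, in the holder's top face, 40 mm above the bench.
- stand: tester stand: grey plastic block 56x56 mm, 50 mm high, on a foot plate 80 (x) by 56 mm (y); fixed. Origin at the centre of its underside. The tester hangs upright in its vertical through bore (22 mm diameter). The places of holder and stand may be swapped.
- tester: round spring hardness tester, 200 g, loose, hanging in the stand. Origin: centre of the barrel's nose end, 20 mm above the bench at the start; z up along the barrel. Nose 18 mm diameter from 0 to 30 mm; collar 34 mm from 30 to 38 mm (rests on the stand); aluminium grip 26 mm diameter from 38 to 100 mm; 20 mm cap to 108 mm. A 9 mm plunger sticks 14 mm out of the nose.
- plunger (a joint): how far the tester's plunger is pushed in, 0 (out) to 0.012 m (end of travel). Spring: 1.2 N at the start of travel plus 0.8 N per mm, so about 6 N at 0.006, where the dark line round the plunger meets the nose.
- tester_tip (a point): flat 9 mm tip of the plunger: on the tester's axis, 14 mm below its origin when the plunger is out, moving up with it as it is pushed in.
- oil_bottle: oil bottle with red spout, 53 mm diameter, 158 mm high, loose, to be left alone; origin under its centre.
- tape_roll: roll of masking tape lying flat, 100 mm diameter, 24 mm high, loose, to be left alone; origin under its centre.
- steel_cup: steel cup, 72 mm diameter, 89 mm high, loose, to be left alone; origin under its centre.
- dumbbell: red dumbbell-shaped rubber test piece, 25x115x8 mm, lying flat, loose, to be left alone; origin under its centre.
Mind the look-alikes: they are no part of the job. Leave any pink or turquoise look-alike of the holder alone.

How it is judged:
By the outcome, as a careful person would: the job done as asked, in the order asked, and still so for the second after the job is handed in, while the arm keeps its last pose, push and grip.
It also fails if it takes over 56 s, if anything falls off the work surface, if the arm or the gripper's body presses on something with over 40 N, if the wrist force passes 120 N, or if a joint passes its speed limit or range.

ROBOT

A 6-joint arm with a two-finger parallel gripper is mounted at the origin on a cart in front of the work surface, level with it; the furniture and walls round the work are solid. World frame = base frame: x ahead of the robot, y to its left, z up, the work surface at z = 0. Lengths are in m, angles in rad, forces in N, time in s.
With the tool pointing down it reaches from about 0.35 to 0.925 m from the base axis. Payload 6.4 kg.
Tool frame: the origin (TCP) lies at the very end of the fingers, on their centre line; the grasp point (between the pads) lies 19 mm behind it; z points along the fingers, y is the line along which they close (so a half turn about z gives the same grasp; the last joint's range is limited). The gripper opens to 85 mm and grips with 20 to 120 N. Pads are 22 mm wide; open, the fingers measure 114 mm over their backs; the gripper's body (76 mm by 85 mm) begins 54 mm behind the grasp point. The pads swing forward as they close: fully open they stand 13 mm farther back than shut.
Start: joints at [1.035, 0.245, 1.558, -0, 1.339, -0.174], TCP at [0.23, 0.608, 0.231] pointing down, gripper open.
Joint ranges: [-3.13, 3.13], [-1.02, 2.26], [0.13, 2.54], [-0.95, 4.09], [0.21, 2.88], [-2.74, 2.74]. Speed limits (rad/s): [2.57, 2.57, 3.14, 3.14, 3.14, 3.14].

INTERFACE

Orientations are given as a rotation vector (axis times angle).
In Python, from plant import env gives the robot as it stands. The module is installed in compiled form; this text tells all that it offers.
- The arm moves only by the tool step_arm, never from a script. Its argument "moves" is a list of rows, each a list of 6 numbers: the shift along the tool's x, y, z in cm, then the turn, a rotation vector about the tool's x, y, z in rad. A call has 1 to 20 rows; each row is the pose to reach, as a shift and turn from the pose commanded when the call began, along the tool's axes at that moment; what a row does not reach only later rows make up. A row lasts 1/8 s, in which the tool goes at most 62.5 mm and 10.7 degrees, less where a joint would pass 70% of its speed; a pose out of reach is approached as far as the arm can. A call with a gripper value outside its range is refused whole. "grip" is the opening, from 0 (shut) to 1 (fully open), set as the call begins (left out, the last holds). The fingers move at their own pace and stop on an object; the grip force is fixed at half the most. Time passes only in rows, so rows that repeat a pose let the fingers close. It gives the time, the measured TCP pose, the force, the opening and the grip force at its end, in the units of the state.
- env.read_state(): the state, without advancing time (a new reading comes with each control period).
- env.get_image(name): name is "scene" or "top" or "wrist"; returns the picture (420x560x3 uint8, red, green, blue); there is no depth.
- env.calibration(name): a dict with "camera_matrix" (3x3 intrinsics, pixels), "rvec" (rotation vector, rad) and "tvec" (3), from world to camera coordinates, as OpenCV has them. Camera axes: x right, y down, z forward; pixel columns grow to the right and rows downward; lengths in m; the calibration is good to about 2 mm. A picture is of the moment at which its call begins: read the wrist's pose just before it. calibration takes no time and is no camera call; for the wrist camera it gives the pose at the moment of the call.
- env.finish_job(): hands the job in; it is judged then, once.
The state is a dict: "time": time; "joint_pos": joint angles; "qd": joint speeds; "joint_efforts": joint torques, N m; "tcp_pos": TCP position; "orientation": TCP orientation; "force": force on the tool from outside, world axes, zero at the start; "torque": the same for the moment, N m; "gripper_width": finger opening in m; "grip_force": force on a finger pad.
Only numpy, scipy, OpenCV 4.12 (cv2) and the standard library are available. Lean on these libraries where they do the work, as an engineer would, in place of code of your own. Each camera call takes 0.05 s, during which the arm holds its last target. There are 200 camera calls.

## Working session

There is one attempt and no reset: what is moved stays moved. The work goes in short steps, Python scripts to look and compute and a tool call to move; the robot and the scene stay as the last step left them, time stands still between calls to the robot, and variables do not carry over. Pictures are saved under pics/ and viewed, at most 10 in all, crops included, and the job is handed in when it is done.

Besides the shell and the picture viewer there is one more tool, called after ">>>" by a JSON object that holds its "api" and its "payload", one argument or row to a line. step_arm: Moves the arm, as the interface text tells. Its arguments: {"type":"object","properties":{"moves":{"type":"array","items":{"type":"array","items":{"type":"number"}}},"grip":{"type":"number"}},"required":["moves"]}

```bash
mkdir -p pics; cat > h.py <<'E'
from plant import env
import numpy as np, cv2
from scipy.spatial.transform import Rotation as R
def cal(n):
    c=env.calibration(n);return np.array(c["camera_matrix"]),R.from_rotvec(np.ravel(c["rvec"])).as_matrix(),np.ravel(c["tvec"])
def ray(c,u,v,z):
    K,r,t=c;d=r.T@np.linalg.inv(K)@[u,v,1];o=-r.T@t;return o+d*(z-o[2])/d[2]
def proj(c,p):
    K,r,t=c;q=K@(r@np.array(p)+t);return q[:2]/q[2]
def save(n,im): cv2.imwrite(f"pics/{n}.png",im[:,:,::-1])
E
python3 - <<'E'
from h import *
for n in("scene","top"):
    save(n+"0",env.get_image(n)); c=cal(n); print(n,c[0].round(1).tolist(),(-c[1].T@c[2]).round(3))
s=env.read_state();print(s)
E
```

```text
scene [[535.3, 0.0, 282.5], [0.0, 535.3, 206.7], [0.0, 0.0, 1.0]] [ 0.201 -0.749  1.132]
top [[429.3, 0.0, 275.8], [0.0, 429.3, 206.9], [0.0, 0.0, 1.0]] [0.305 0.024 1.277]
{'time': 0.1, 'joint_pos': array([ 1.03490462e+00,  2.45755876e-01,  1.55889795e+00, -4.21792692e-05,
        1.33869877e+00, -1.74117749e-01]), 'qd': array([ 0.00043445, -0.0008535 , -0.00244284, -0.00119405, -0.00127865,
       -0.000906  ]), 'joint_efforts': array([-9.47132685e-04, -4.30671322e+01, -3.27129436e+01, -2.02927990e-04,
        2.76034472e-03, -8.61716586e-06]), 'tcp_pos': array([0.22981048, 0.60747929, 0.23027993]), 'orientation': array([-5.65060899e-01, -3.08977380e+00,  2.61406373e-03]), 'force': array([-0.22192356, -0.41491826, -0.36278041]), 'torque': array([-0.04517305, -0.02054662,  0.00952811]), 'grip_force': 0.0, 'gripper_width': 0.0854372581822646}
```

View pics/scene0.png

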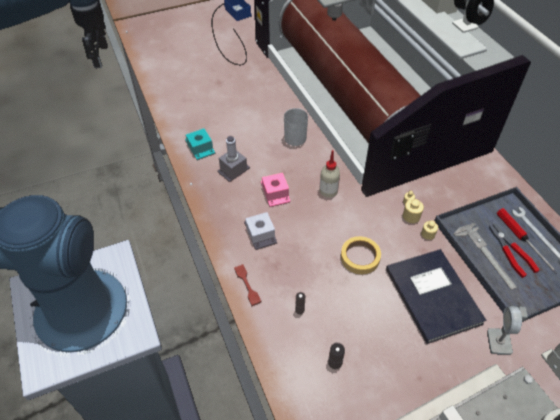

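View pics/top0.png

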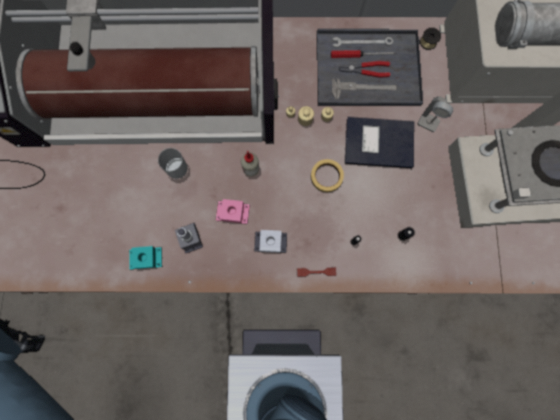

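The scene view shows two rods: slim at (300,302) and thick at (336,355). In the top view they are at (356,240) and (406,234). There are three holder-like blocks: grey at top (270,241), pink at (232,211) and turquoise at (145,258). The grey one fits "aluminium". The tester in its stand is at top (188,237). I'll enlarge a crop to confirm and measure.

```bash
python3 - <<'E'
from h import *
im=env.get_image("top");sc=env.get_image("scene")
a=cv2.resize(im[205:280,165:425],None,fx=3,fy=3,interpolation=cv2.INTER_CUBIC)
b=cv2.resize(sc[125:375,195:355],None,fx=1.4,fy=1.4,interpolation=cv2.INTER_CUBIC)
b=np.hstack([cv2.resize(sc[205:375,235:355],None,fx=2,fy=2,interpolation=cv2.INTER_CUBIC),cv2.resize(sc[120:290,195:315],None,fx=2,fy=2,interpolation=cv2.INTER_CUBIC)])
out=np.zeros((a.shape[0]+b.shape[0],max(a.shape[1],b.shape[1]),3),np.uint8);out[:a.shape[0],:a.shape[1]]=a;out[a.shape[0]:,:b.shape[1]]=b
save("crop1",out)
ct,cs=cal("top"),cal("scene")
# top-face dots/rods
for n,i,c,rois in(("top",im,ct,((340,225,372,252),(392,220,422,247))),("scene",sc,cs,((288,285,315,320),(322,338,352,372)))):
  for x0,y0,x1,y1 in rois:
    g=i[y0:y1,x0:x1].astype(int); dark=(g.max(2)<70).astype(np.uint8)
    k,l,st,ce=cv2.connectedComponentsWithStats(dark); j=1+st[1:,4].argmax();bb=st[j]
    hull=cv2.convexHull(np.argwhere(l==j)[:,::-1].astype(np.int32));m=np.zeros_like(dark);cv2.fillConvexPoly(m,hull,1)
    br=(m>0)&(g.min(2)>85);p=np.argwhere(br)
    d=p.mean(0)[::-1]+[x0,y0] if len(p) else (0,0)
    print(n,"bbox",bb+np.array([x0,y0,0,0,0]),"dot",d,len(p),ray(c,*d,.07).round(4))
E
```

```text
top bbox [351 237   9   8  45] dot [357.  238.5] 4 [ 0.4736 -0.2039  0.07  ]
top bbox [398 228  16  13 140] dot [409.125 231.875] 8 [ 0.493  -0.3526  0.07  ]
scene bbox [296 296   8  18 106] dot [299.5 296.5] 6 [ 0.4715 -0.2065  0.07  ]
scene bbox [329 344  15  25 252] dot [337. 349.] 21 [ 0.4927 -0.3518  0.07  ]
```

View pics/crop1.png

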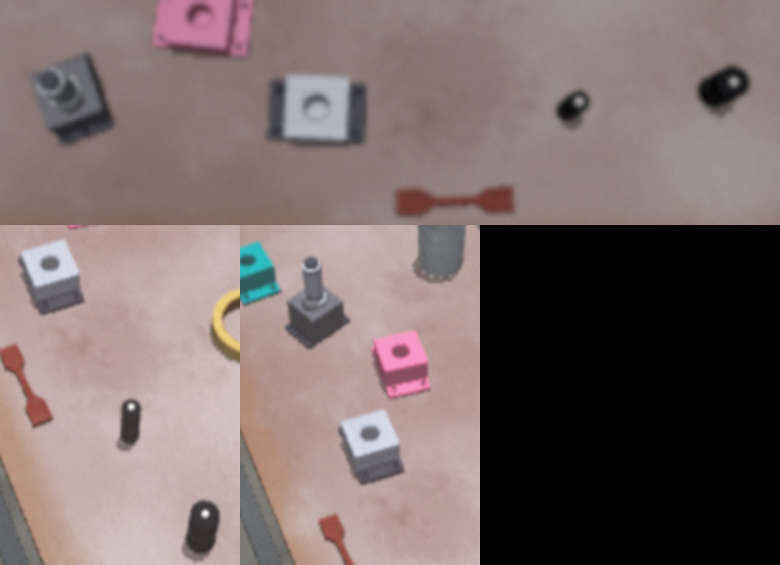

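Confirmed: the slim rod is the smaller one, at about (0.472,-0.205), with both views agreeing at z=70 mm. The grey holder is the aluminium one. Next I measure the holder and tester roughly and plan the move.

```bash
cat >> h.py <<'E'
def rel(target,down=True):
    s=env.read_state();T=R.from_rotvec(s["orientation"]).as_matrix()
    return (T.T@(np.array(target)-s["tcp_pos"])*100).round(2)
E
python3 - <<'E'
from h import *
im=env.get_image("top");sc=env.get_image("scene");ct,cs=cal("top"),cal("scene")
for n,i,c,(x0,y0,x1,y1) in(("top",im,ct,(250,225,295,260)),("scene",sc,cs,(240,207,285,255))):
    g=i[y0:y1,x0:x1].astype(int);m=((g.min(2)>150)&(np.ptp(g,2)<30)).astype(np.uint8) if 0 else ((g.min(2)>(165))&(g.max(2)-g.min(2)<30)).astype(np.uint8)
    k,l,st,ce=cv2.connectedComponentsWithStats(m);j=1+st[1:,4].argmax()
    h=cv2.convexHull(np.argwhere(l==j)[:,::-1].astype(np.int32)+[x0,y0]);r=cv2.minAreaRect(h)
    bx=cv2.boxPoints(r);P=[ray(c,*p,.04)[:2].round(3).tolist() for p in bx]
    print(n,r,ray(c,*r[0],.04).round(4),P)
# tester cap (z .128), rough pixels from crop
print(ray(ct,165+50/3,205+80/3,.128),ray(cs,195+(311-240)/2,120+(262-225)/2,.128))
T=R.from_rotvec(env.read_state()["orientation"]).as_matrix();print(T.round(3))
cw=cal("wrist");o=-cw[1].T@cw[2];print("wristcam in tool",T.T@(o-env.read_state()["tcp_pos"]),(T.T@cw[1].T).round(2),cw[0][0,0])
print(rel([.4725,-.205,.2]))
E
```

```text
top ((270.1556701660156, 240.00973510742188), (18.775863647460938, 19.08775520324707), 3.5763344764709473) [0.4725 0.0422 0.04  ] [[0.446, 0.071], [0.502, 0.068], [0.499, 0.013], [0.443, 0.017]]
scene ((258.958740234375, 221.36239624023438), (23.275182723999023, 27.4896183013916), 73.3007583618164) [0.4729 0.0502 0.04  ] [[0.442, 0.089], [0.515, 0.087], [0.503, 0.012], [0.433, 0.015]]
[0.48247795 0.28032655 0.128     ] [0.48347747 0.27904659 0.128     ]
[[-0.935  0.354 -0.   ]
 [ 0.354  0.935 -0.001]
 [ 0.    -0.001 -1.   ]]
wristcam in tool [ 0.07511171 -0.00046046 -0.14335635] [[-0.   -0.96 -0.29]
 [ 1.   -0.   -0.  ]
 [ 0.   -0.29  0.96]] 371.15235922338917
[-51.45 -67.43   3.13]
```

>>> {"api": "step_arm", "payload": {
  "moves": [
    [-51.5,-67.4,3,0,0,0],
    [-51.5,-67.4,3,0,0,0],
    [-51.5,-67.4,3,0,0,0],
    [-51.5,-67.4,3,0,0,0],
    [-51.5,-67.4,3,0,0,0],
    [-51.5,-67.4,3,0,0,0],
    [-51.5,-67.4,3,0,0,0],
    [-51.5,-67.4,3,0,0,0],
    [-51.5,-67.4,3,0,0,0],
    [-51.5,-67.4,3,0,0,0],
    [-51.5,-67.4,3,0,0,0],
    [-51.5,-67.4,3,0,0,0],
    [-51.5,-67.4,3,0,0,0],
    [-51.5,-67.4,3,0,0,0],
    [-51.5,-67.4,3,0,0,0],
    [-51.5,-67.4,3,0,0,0],
    [-51.5,-67.4,3,0,0,0],
    [-51.5,-67.4,3,0,0,0]
  ],
  "grip": 1
}}

```text
time: 2.55
tcp_pos: [0.4731, -0.2038, 0.2014]
orientation: [0.563, 3.09, -0.0]
force: [0.1, 0.3, -0.5]
gripper_width: 0.0853
grip_force: 0.0
```

```bash
python3 - <<'E'
from h import *
s=env.read_state();print(s["tcp_pos"],s["orientation"],s["joint_pos"].round(2))
c=cal("wrist");im=env.get_image("wrist");save("w1",im);np.save("w1.npy",im)
print(proj(c,[.4725,-.205,.07]),proj(c,[.4725,-.205,0]),proj(c,s["tcp_pos"]))
E
```

```text
[ 0.47314089 -0.20382502  0.20144389] [ 5.63099699e-01  3.09041485e+00 -1.78609506e-04] [-0.63 -0.04  1.93  0.    1.26 -1.84]
[283.59171464 197.49767583] [283.81049719 178.0437611 ] [285.7777899  278.73019577]
```

View pics/w1.png

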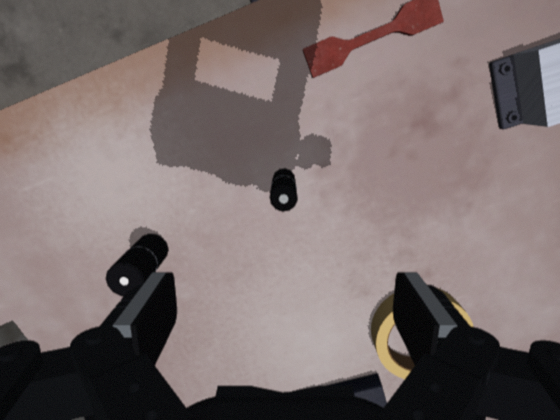

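The slim rod's dot is at (284,199), within about 1 mm of the prediction. The thick rod is at (123,281), clear of the fingers.

```bash
cat >> h.py <<'E'
def dot(im,u,v,r=10,th=150):
    u,v=int(u),int(v);g=im[v-r:v+r+1,u-r:u+r+1].min(2).astype(np.uint8)
    k,l,st,ce=cv2.connectedComponentsWithStats((g>th).astype(np.uint8));
    j=1+np.argmin([np.hypot(*(q-r)) for q in ce[1:]]);return ce[j]+[u-r,v-r],st[j]
E
python3 - <<'E'
from h import *
im=np.load("w1.npy");p,st=dot(im,284,199,6);c=cal("wrist");q=ray(c,*p,.07);print(p,st,q,rel([q[0],q[1],.036]))
E
```

```text
[283.025 198.675] [ 2  3  7  7 40] [ 0.4732591  -0.20589737  0.07      ] [-0.07 -0.18 16.55]
```

>>> {"api": "step_arm", "payload": {
  "moves": [
    [-0.1,-0.2,5,0,0,0],
    [-0.1,-0.2,9,0,0,0],
    [-0.1,-0.2,12,0,0,0],
    [-0.1,-0.2,14.5,0,0,0],
    [-0.1,-0.2,16.5,0,0,0],
    [-0.1,-0.2,16.5,0,0,0]
  ],
  "grip": 1
}}

```text
time: 3.35
tcp_pos: [0.4723, -0.2059, 0.0349]
orientation: [-0.564, -3.087, -0.002]
force: [0.1, -0.0, -0.1]
gripper_width: 0.0852
grip_force: 0.0
```

>>> {"api": "step_arm", "payload": {
  "moves": [
    [0,0,0,0,0,0],
    [0,0,0,0,0,0],
    [0,0,0,0,0,0],
    [0,0,0,0,0,0],
    [0,0,0,0,0,0],
    [0,0,0,0,0,0]
  ],
  "grip": 0
}}

```text
time: 4.1
tcp_pos: [0.4738, -0.2073, 0.037]
orientation: [0.565, 3.09, -0.001]
force: [-1.1, 0.8, 6.3]
gripper_width: 0.0204
grip_force: 58.8
```

>>> {"api": "step_arm", "payload": {
  "moves": [
    [0,0,-4,0,0,0],
    [0,0,-10,0,0,0],
    [5,23.4,-11.5,0,0,0],
    [5,23.4,-11.5,0,0,0],
    [5,23.4,-11.5,0,0,0],
    [5,23.4,-11.5,0,0,0],
    [5,23.4,-11.5,0,0,0],
    [5,23.4,-11.5,0,0,0],
    [5,23.4,-11.5,0,0,0]
  ]
}}

```text
time: 5.22
tcp_pos: [0.5093, 0.0285, 0.151]
orientation: [-0.568, -3.089, 0.0]
force: [0.1, -0.4, -0.4]
gripper_width: 0.0202
grip_force: 58.9
```

```bash
python3 - <<'E'
from h import *
s=env.read_state();print(s["tcp_pos"],s["orientation"],s["force"],s["gripper_width"])
c=cal("wrist");im=env.get_image("wrist");save("w2",im);np.save("w2.npy",im)
t=s["tcp_pos"];T=R.from_rotvec(s["orientation"]).as_matrix();print(proj(c,t+T@[0,0,-.034]),proj(c,[.4725,.044,.04]))
E
```

```text
[0.50925627 0.02847819 0.15096086] [-5.67941285e-01 -3.08925511e+00  3.24226548e-04] [ 0.08780882 -0.3506672  -0.41496869] 0.020151249748755425
[286.046797   325.92877442] [287.51716333 149.46723515]
```

View pics/w2.png

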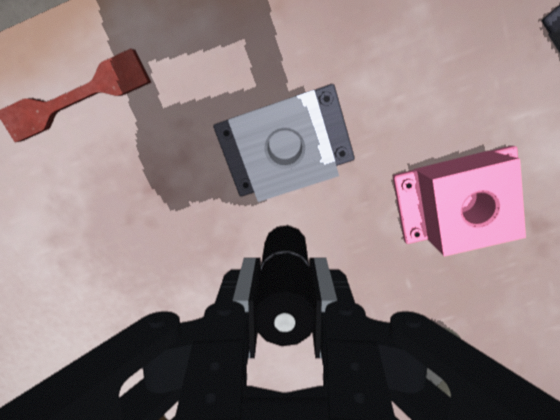

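The held rod's dot is at (285,323), and the grey holder's bore is clearly visible at (285,146). I'll fit both.

```bash
python3 - <<'E'
from h import *
im=np.load("w2.npy");s=env.read_state();c=cal("wrist");t=s["tcp_pos"];T=R.from_rotvec(s["orientation"]).as_matrix()
g=cv2.cvtColor(im,cv2.COLOR_RGB2GRAY);roi=cv2.resize(g[118:176,255:318],None,fx=4,fy=4,interpolation=cv2.INTER_CUBIC)
print(cv2.HoughCircles(roi,cv2.HOUGH_GRADIENT,1,40,param1=60,param2=15,minRadius=50,maxRadius=100)[0][:3]/4+[255,118,0])
e=cv2.Canny(roi,30,80);save("roi",np.dstack([np.hstack([roi,e])]*3))
p,st=dot(im,285,323,14);q=ray(c,*p,t[2]+.034);print("dot",p,st,"tool",T.T@(q-t))
m=ray(c,284.5,146,.04);print(m)
# rod lowest visible extremity: width edges rows 240
for v in(240,250): print(v,[u for u in range(262,312) if g[v,u]<45][::100],[u for u in range(262,312) if g[v,u]<45][-1:])
E
```

```text
[[285.125      147.875       17.64999962]]
dot [284.3024911  322.16725979] [  4   5  20  17 281] tool [ 0.00148654 -0.00060549 -0.03399933]
[0.46964371 0.04286336 0.04      ]
240 [266] [304]
250 [264] [305]
```

View pics/roi.png

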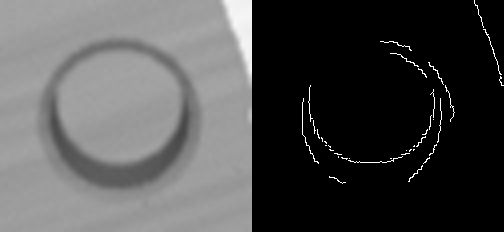

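>>> {"api": "step_arm", "payload": {
  "moves": [
    [4,0,0,0,0,0],
    [4,0,4,0,0,0],
    [4,0,6,0,0,0],
    [4,0,6.5,0,0,0],
    [4,0,6.5,0,0,0]
  ]
}}

```text
time: 5.9
tcp_pos: [0.4724, 0.0432, 0.0866]
orientation: [0.567, 3.09, -0.0]
force: [-0.1, 0.4, -0.6]
gripper_width: 0.0202
grip_force: 58.9
```

```bash
python3 - <<'E'
from h import *
s=env.read_state();print(s["tcp_pos"],s["orientation"],s["force"])
im=env.get_image("wrist");save("w3",cv2.resize(im[90:330,180:400],None,fx=2.4,fy=2.4,interpolation=cv2.INTER_CUBIC))
print(cal("wrist")[0][0,0])
E
```

```text
[0.47235658 0.04319263 0.08655969] [ 5.66747407e-01  3.08986715e+00 -3.74830285e-05] [-0.06734746  0.39202916 -0.64189026]
371.15235922338917
```

View pics/w3.png

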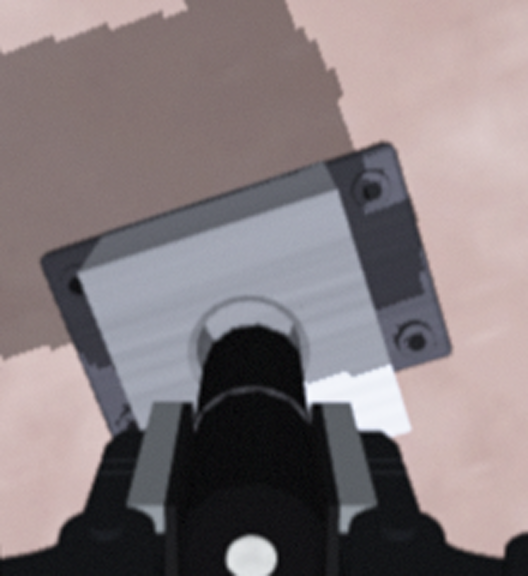

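```bash
python3 - <<'E'
from h import *
s=env.read_state();c=cal("wrist");t=s["tcp_pos"];T=R.from_rotvec(s["orientation"]).as_matrix()
f=lambda u,v,z:(T.T@(ray(c,180+u/2.4,90+v/2.4,z)-t)*1000).round(2)
print("mouth top edge",f(249,296,.04),"L",f(189,350,.04),"R",f(309,350,.04))
print("rod edge",f(251,325,.05),"dot",f(251,557,t[2]+.033))
E
```

```text
mouth top edge [14.37 -0.98 47.07] L [  1.41 -14.7   47.09] R [ 1.41 12.73 47.09]
rod edge [11.03 -0.52 37.08] dot [  0.82  -0.5  -33.  ]
```

The rod and bore agree to within about 0.5 mm, so I'll lower the rod into the bore.

>>> {"api": "step_arm", "payload": {
  "moves": [
    [0,0,0.5,0,0,0],
    [0,0,1,0,0,0],
    [0,0,1.5,0,0,0],
    [0,0,2,0,0,0],
    [0,0,2.5,0,0,0],
    [0,0,3,0,0,0],
    [0,0,3.4,0,0,0],
    [0,0,3.7,0,0,0],
    [0,0,3.7,0,0,0]
  ]
}}

```text
time: 7.08
tcp_pos: [0.4721, 0.0435, 0.049]
orientation: [0.565, 3.09, -0.001]
force: [1.2, -5.2, -1.3]
gripper_width: 0.0202
grip_force: 58.9
```

>>> {"api": "step_arm", "payload": {
  "moves": [
    [0,-0.05,0.1,0,0,0],
    [0,-0.05,0.2,0,0,0],
    [0,-0.05,0.25,0,0,0],
    [0,-0.05,0.3,0,0,0],
    [0,-0.05,0.3,0,0,0]
  ]
}}

```text
time: 7.7
tcp_pos: [0.4721, 0.0434, 0.047]
orientation: [-0.565, -3.09, -0.0]
force: [-2.6, -2.6, 7.8]
gripper_width: 0.0204
grip_force: 59.9
```

>>> {"api": "step_arm", "payload": {
  "moves": [
    [0,0,0,0,0,0],
    [0,0,0,0,0,0],
    [0,0,0,0,0,0],
    [0,0,0,0,0,0],
    [0,0,0,0,0,0]
  ],
  "grip": 1
}}

```text
time: 8.32
tcp_pos: [0.4718, 0.0433, 0.0462]
orientation: [-0.565, -3.09, -0.0]
force: [0.3, 0.2, -0.2]
gripper_width: 0.0851
grip_force: 0.0
```

>>> {"api": "step_arm", "payload": {
  "moves": [
    [0,0,-5,0,0,0],
    [0,0,-11,0,0,0],
    [0,0,-16,0,0,0],
    [0,0,-16,0,0,0],
    [0,0,-16,0,0,0]
  ]
}}

```text
time: 8.95
tcp_pos: [0.4713, 0.0434, 0.2054]
orientation: [-0.565, -3.089, -0.0]
force: [-0.1, 0.3, -0.6]
gripper_width: 0.0854
grip_force: 0.0
```

```bash
python3 - <<'E'
from h import *
s=env.read_state();print(s["tcp_pos"],s["orientation"],s["force"])
c=cal("wrist");im=env.get_image("wrist")
g=proj(c,[.472,.043,.08]);p,st=dot(im,*g,14);print(g,p,st,ray(c,*p,.08))
for n in("top","scene"):
    i=env.get_image(n);cc=cal(n);g=proj(cc,[.472,.043,.08])
    try:p2,s2=dot(i,*g,4,110);print(n,g,p2,s2,ray(cc,*p2,.08))
    except Exception as e:print(e)
    if n=="scene":a=cv2.resize(i[190:260,220:300],(400,350))
save("w4",np.hstack([a,cv2.resize(im[100:310,180:390],(350,350))]))
print(rel([.482,.278,.22]))
E
```

```text
[0.47129743 0.04339331 0.20543861] [-5.65034331e-01 -3.08910422e+00 -2.32491942e-05] [-0.09324225  0.2562858  -0.58226087]
[285.21902375 201.07424662] [285.         199.89830508] [10  9  9  9 59] [0.47108274 0.04317079 0.08      ]
top [269.67587875 238.26975433] [265. 241.] [0 6 1 3 3] [0.46424851 0.05605851 0.08      ]
scene [259.08829961 213.81508675] [258.88888889 213.66666667] [3 3 3 4 9] [0.47171327 0.043639   0.08      ]
[ 7.26 22.33 -1.56]
```

View pics/w4.png

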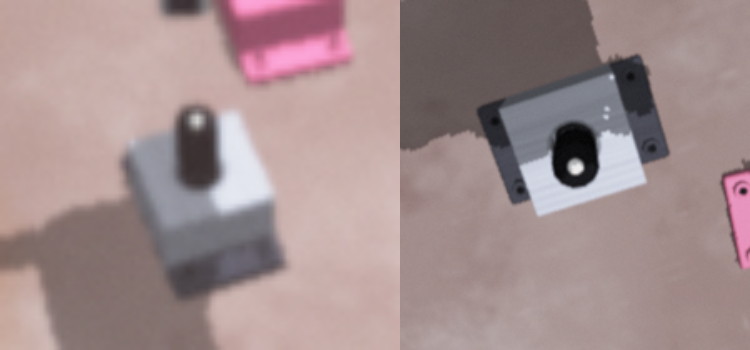

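The picture shows the rod upright in the grey holder, with its dot where expected: about (0.471,0.0433) at z=80 mm, agreeing in the wrist and scene views. Next I go to the tester.

>>> {"api": "step_arm", "payload": {
  "moves": [
    [7.3,22.3,-2,0,0,0],
    [7.3,22.3,-2,0,0,0],
    [7.3,22.3,-2,0,0,0],
    [7.3,22.3,-2,0,0,0],
    [7.3,22.3,-2,0,0,0],
    [7.3,22.3,-2,0,0,0],
    [7.3,22.3,-2,0,0,0]
  ]
}}

```text
time: 9.98
tcp_pos: [0.4824, 0.2766, 0.2255]
orientation: [-0.567, -3.089, 0.001]
force: [1.2, 0.0, 0.2]
gripper_width: 0.0857
grip_force: 0.0
```

```bash
python3 - <<'E'
from h import *
s=env.read_state();print(s["tcp_pos"],s["orientation"],s["force"])
c=cal("wrist");im=env.get_image("wrist");np.save("w5.npy",im);save("w5",im)
for z in(.128,.058,.05,0):print(z,proj(c,[.482,.279,z]))
E
```

```text
[0.48238053 0.27655389 0.22551714] [-5.67457994e-01 -3.08872829e+00  1.27782944e-03] [1.15643609 0.0217583  0.23632367]
0.128 [288.73820265 209.39051609]
0.058 [287.97851101 185.54620367]
0.05 [287.91153881 183.44415849]
0 [287.55502625 172.2543595 ]
```

View pics/w5.png

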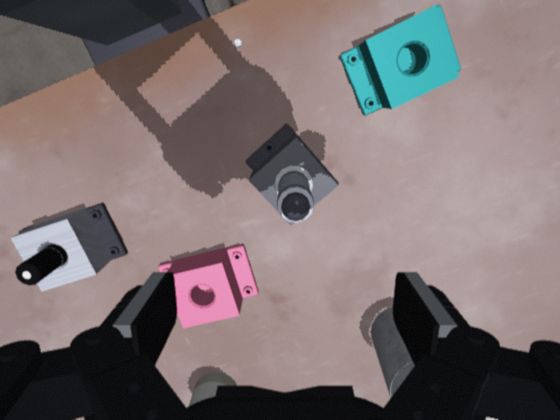

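The tester's cap is at (296,205), in the grey stand. The cup at the lower right needs a clearance check.

```bash
python3 - <<'E'
from h import *
im=np.load("w5.npy");c=cal("wrist");ct=cal("top")
g=cv2.cvtColor(im,cv2.COLOR_RGB2GRAY);roi=cv2.resize(g[170:235,260:330],None,fx=4,fy=4,interpolation=cv2.INTER_CUBIC)
h=cv2.HoughCircles(roi,cv2.HOUGH_GRADIENT,1,8,param1=80,param2=18,minRadius=45,maxRadius=95)
for x,y,r in h[0][:5]: 
    u,v=x/4+260-.4,y/4+170-.4;print(u,v,r/4,ray(c,u,v,.128).round(4),ray(c,u,v,.12).round(4))
m=(g[185:225,275:320]<50).astype(np.uint8);k,l,st,ce=cv2.connectedComponentsWithStats(m);j=1+st[1:,4].argmax();print(st[j],ce[j]+[275,185])
print("cup",ray(ct,173,165,.089),"bottle",ray(ct,250,160,.1))
print("stand top at",ray(c,296,184,.05))
save("roi2",np.dstack([roi]*3))
E
```

```text
294.975 205.975 14.15 [0.4815 0.2838 0.128 ] [0.4838 0.2832 0.12  ]
294.725 202.975 17.225 [0.4795 0.2844 0.128 ] [0.4817 0.2838 0.12  ]
293.725 186.975 16.35 [0.4688 0.2876 0.128 ] [0.4707 0.2871 0.12  ]
293.225 183.975 18.85 [0.4668 0.288  0.128 ] [0.4686 0.2875 0.12  ]
297.225 203.975 17.125 [0.4807 0.2857 0.128 ] [0.483  0.2851 0.12  ]
[  7   8  27  23 416] [294.85336538 203.75721154]
cup [0.68314689 0.32376653 0.089     ] bottle [0.69533039 0.10064632 0.1       ]
stand top at [0.48527764 0.28550447 0.05      ]
```

View pics/roi2.png

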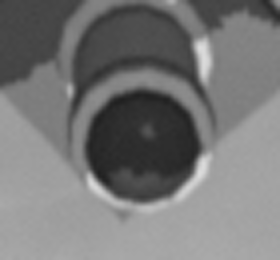

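The cap's dark disc is centred at (295.4,205.9), which puts the tester at (0.4815,0.284). The cup is 0.2 m away. I'm descending to the grip.

>>> {"api": "step_arm", "payload": {
  "moves": [
    [0.3,0.65,4,0,0,0],
    [0.3,0.65,8,0,0,0],
    [0.3,0.65,11,0,0,0],
    [0.3,0.65,13.5,0,0,0],
    [0.3,0.65,15.2,0,0,0],
    [0.3,0.65,15.2,0,0,0]
  ]
}}

```text
time: 10.78
tcp_pos: [0.4813, 0.2841, 0.0732]
orientation: [-0.566, -3.088, 0.002]
force: [-0.7, -0.1, -0.3]
gripper_width: 0.0852
grip_force: 0.0
```

>>> {"api": "step_arm", "payload": {
  "moves": [
    [0,0,0,0,0,0],
    [0,0,0,0,0,0],
    [0,0,0,0,0,0],
    [0,0,0,0,0,0],
    [0,0,0,0,0,0],
    [0,0,0,0,0,0]
  ],
  "grip": 0
}}

```text
time: 11.52
tcp_pos: [0.4824, 0.2849, 0.0751]
orientation: [0.565, 3.09, 0.0]
force: [-2.0, -2.4, 5.8]
gripper_width: 0.0239
grip_force: 58.6
```

>>> {"api": "step_arm", "payload": {
  "moves": [
    [0,0,-1.5,0,0,0],
    [0,0,-4,0,0,0],
    [0,0,-8,0,0,0],
    [0,0,-11.5,0,0,0],
    [-2,-6,-11.5,0,0,0],
    [-4,-12,-11.5,0,0,0],
    [-6,-18,-11.5,0,0,0],
    [-7.5,-23,-11.5,0,0,0],
    [-7.5,-23,-11.5,0,0,0],
    [-7.5,-23,-11.5,0,0,0],
    [-7.5,-23,-11.5,0,0,0]
  ]
}}

```text
time: 12.9
tcp_pos: [0.4707, 0.0442, 0.1893]
orientation: [-0.562, -3.091, -0.0]
force: [-0.1, -0.9, -1.7]
gripper_width: 0.0234
grip_force: 59.4
```

```bash
python3 - <<'E'
from h import *
s=env.read_state();t=s["tcp_pos"];print(t,s["orientation"],s["force"],s["gripper_width"])
T=R.from_rotvec(s["orientation"]).as_matrix();print(T.round(4))
im=env.get_image("wrist");i=env.get_image("scene");j=env.get_image("top");c=cal("scene")
tip=t+T@[.0005,0,.0691];print("tip est",tip,proj(c,tip),"dot px",proj(c,[.471,.0435,.08]),rel([.4714,.0433,.149]))
a=cv2.resize(i[165:245,220:300],(400,400),interpolation=cv2.INTER_CUBIC)
save("w6",np.hstack([a,cv2.resize(im[90:390,130:430],(400,400))]))
E
```

```text
[0.47069163 0.04423885 0.18932534] [-5.62326889e-01 -3.09075253e+00 -3.58916502e-04] [-0.11672093 -0.90207915 -1.69935766] 0.023420712955924298
[[-9.359e-01  3.522e-01 -1.000e-04]
 [ 3.522e-01  9.359e-01  2.000e-04]
 [ 1.000e-04  2.000e-04 -1.000e+00]]
tip est [0.47021956 0.04443176 0.12022541] [257.61775992 203.41359555] dot px [258.64435732 213.79380813] [-0.09 -0.06  4.03]
```

View pics/w6.png

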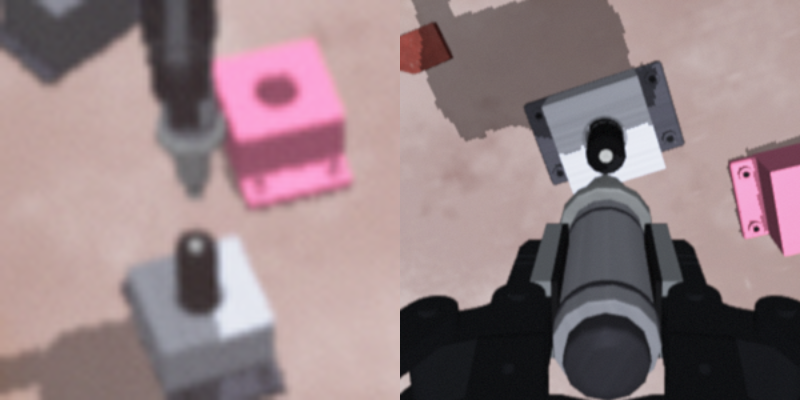

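The picture shows the tester upright, with its tip at about scene (259,204), nearly straight above the dot at (259,214). In the wrist view the nose lines up with the dot. The scene camera's horizontal axis happens to be the tool's x, so I'll measure the sideways offsets numerically.

```bash
python3 - <<'E'
from h import *
s=env.read_state();t=s["tcp_pos"];T=R.from_rotvec(s["orientation"]).as_matrix()
i=np.mean([env.get_image("scene").astype(float) for _ in range(2)],0);c=cal("scene")
g=i.mean(2)
for v in range(190,217): print(v,g[v,250:270].round().astype(int).tolist())
im=env.get_image("wrist").mean(2)
p,st=dot(env.get_image("wrist"),130+206*.75,90+156*.75,7);w=cal("wrist");print("wrist dot",p,st,T.T@(ray(w,*p,.08)-t)*1000)
for v in(222,226,230,234):print(v,im[v,260:310].round().astype(int).tolist())
print(proj(w,t+T@[0,0,.0691]),proj(w,t+T@[0,0,.056]))
for x in(0,.01):print(proj(c,t+T@[x,0,.0691]))
E
```

```text
190 [174, 154, 132, 109, 81, 70, 68, 69, 72, 78, 92, 99, 110, 127, 130, 123, 165, 201, 209, 210]
191 [172, 151, 138, 124, 107, 94, 88, 84, 88, 91, 99, 109, 124, 134, 127, 112, 146, 194, 205, 206]
192 [169, 146, 140, 137, 127, 114, 110, 111, 110, 112, 116, 125, 134, 133, 116, 102, 124, 171, 186, 183]
193 [171, 149, 138, 138, 135, 129, 129, 128, 129, 130, 134, 135, 133, 123, 110, 102, 109, 130, 146, 142]
194 [178, 165, 148, 133, 132, 136, 136, 136, 136, 136, 136, 131, 125, 120, 112, 104, 102, 109, 117, 116]
195 [180, 179, 166, 142, 128, 125, 126, 126, 123, 123, 122, 122, 135, 143, 124, 108, 104, 106, 110, 112]
196 [183, 183, 180, 165, 140, 118, 113, 116, 117, 114, 111, 117, 146, 160, 138, 116, 108, 107, 110, 112]
197 [184, 186, 186, 179, 154, 121, 111, 113, 113, 111, 108, 116, 150, 169, 153, 124, 106, 105, 110, 113]
198 [185, 186, 187, 185, 167, 126, 111, 111, 112, 110, 106, 114, 148, 168, 151, 125, 108, 107, 110, 111]
199 [184, 187, 187, 186, 173, 132, 112, 111, 110, 110, 107, 116, 150, 171, 160, 130, 114, 111, 113, 116]
200 [186, 185, 183, 184, 174, 141, 116, 111, 112, 111, 107, 121,
[... 2168 characters left out ...]
80, 82, 84, 82, 80, 80, 80, 98, 139, 177, 190, 191, 183, 176, 176, 174, 175, 172, 173, 174, 173, 173, 175]
230 [234, 234, 234, 233, 232, 223, 201, 182, 154, 129, 95, 79, 82, 84, 84, 87, 94, 99, 104, 104, 102, 105, 104, 105, 101, 101, 101, 101, 101, 99, 97, 99, 97, 96, 95, 89, 87, 85, 86, 101, 117, 137, 156, 167, 173, 176, 176, 174, 174, 172]
234 [205, 182, 125, 85, 82, 83, 91, 95, 105, 118, 131, 140, 142, 147, 145, 142, 141, 141, 137, 137, 140, 141, 143, 142, 144, 146, 145, 146, 144, 146, 145, 147, 145, 149, 149, 151, 153, 149, 143, 130, 116, 101, 91, 84, 83, 86, 90, 108, 143, 168]
[286.36268674 224.5593107 ] [286.45882072 232.1760376 ]
[257.84725065 203.45052719]
[253.76618527 203.58484591]
```

>>> {"api": "step_arm", "payload": {
  "moves": [
    [0,-0.05,1,0,0,0],
    [0,-0.05,2,0,0,0],
    [0,-0.05,3,0,0,0],
    [0,-0.05,3.6,0,0,0],
    [0,-0.05,3.6,0,0,0],
    [0,-0.05,3.6,0,0,0]
  ]
}}

```text
time: 14.0
tcp_pos: [0.4709, 0.0427, 0.1536]
orientation: [0.565, 3.09, 0.0]
force: [1.3, -0.4, -1.3]
gripper_width: 0.0235
grip_force: 59.4
```

```bash
python3 - <<'E'
from h import *
s=env.read_state();print(s["tcp_pos"],s["orientation"],s["force"])
g=env.get_image("scene").astype(float).mean(2)
for v in range(200,217): print(v,g[v,250:268].round().astype(int).tolist())
E
```

```text
[0.47085381 0.04266609 0.15360454] [5.65116259e-01 3.08968210e+00 2.89529496e-05] [ 1.26156574 -0.41155296 -1.26466477]
200 [187, 178, 155, 129, 101, 74, 65, 60, 59, 66, 78, 93, 98, 110, 129, 129, 120, 118]
201 [186, 176, 146, 134, 122, 103, 91, 82, 80, 82, 88, 100, 109, 123, 136, 128, 118, 124]
202 [186, 175, 143, 140, 137, 123, 116, 110, 111, 111, 111, 115, 126, 132, 136, 130, 127, 125]
203 [185, 176, 153, 140, 139, 136, 132, 127, 129, 128, 129, 133, 135, 132, 131, 146, 153, 135]
204 [184, 181, 168, 149, 134, 135, 137, 137, 134, 135, 134, 134, 129, 129, 140, 164, 173, 159]
205 [186, 185, 180, 169, 147, 131, 126, 127, 125, 123, 123, 120, 122, 141, 162, 175, 181, 173]
206 [183, 184, 184, 181, 166, 140, 117, 114, 115, 113, 113, 109, 121, 159, 176, 180, 179, 178]
207 [180, 183, 185, 185, 177, 152, 120, 112, 112, 112, 108, 107, 122, 164, 178, 180, 179, 179]
208 [183, 183, 184, 186, 180, 158, 123, 111, 110, 110, 110, 105, 122, 166, 180, 178, 180, 180]
209 [182, 184, 185, 184, 182, 166, 130, 112, 109, 112, 108, 104, 123, 167, 179, 179, 180, 181]
210 [180, 181, 183, 185, 183, 172, 136, 112, 110, 110, 108, 109, 132, 170, 179, 180, 179, 180]
211 [182, 180, 182, 183, 182, 166, 119, 98, 103, 106, 103, 107, 145, 175, 183, 185, 188, 186]
212 [182, 181, 181, 183, 177, 145, 95, 83, 97, 98, 92, 90, 126, 170, 194, 205, 211, 204]
213 [182, 182, 181, 182, 171, 119, 71, 81, 111, 114, 97, 75, 97, 160, 211, 224, 227, 220]
214 [182, 182, 183, 181, 163, 100, 63, 80, 122, 128, 96, 66, 80, 152, 219, 231, 231, 228]
215 [179, 180, 179, 176, 155, 93, 56, 65, 92, 96, 75, 58, 69, 141, 217, 231, 232, 229]
216 [174, 172, 168, 163, 144, 87, 55, 55, 61, 63, 57, 55, 66, 135, 217, 231, 232, 232]
```

>>> {"api": "step_arm", "payload": {
  "moves": [
    [0.06,0.04,0,0,0,0],
    [0.06,0.04,0.2,0,0,0],
    [0.06,0.04,0.4,0,0,0],
    [0.06,0.04,0.6,0,0,0],
    [0.06,0.04,0.6,0,0,0],
    [0.06,0.04,0.6,0,0,0]
  ]
}}

```text
time: 14.8
tcp_pos: [0.4704, 0.0433, 0.1476]
orientation: [0.565, 3.09, 0.0]
force: [-0.5, -0.0, 1.0]
gripper_width: 0.0235
grip_force: 59.4
```

>>> {"api": "step_arm", "payload": {
  "moves": [
    [0,0,0.15,0,0,0],
    [0,0,0.3,0,0,0],
    [0,0,0.45,0,0,0],
    [0,0,0.45,0,0,0],
    [0,0,0.45,0,0,0],
    [0,0,0.45,0,0,0]
  ]
}}

```text
time: 15.55
tcp_pos: [0.4704, 0.0432, 0.143]
orientation: [0.565, 3.09, -0.0]
force: [-0.8, 0.2, 3.4]
gripper_width: 0.0237
grip_force: 59.5
```

```bash
python3 - <<'E'
from h import *
F=[];P=[]
for k in range(4):
    g=env.get_image("scene").astype(float).mean(2);s=env.read_state();F.append(s["force"]);P.append(s["tcp_pos"])
print(np.mean(F,0),np.std(F,0),np.mean(P,0),s["orientation"],s["gripper_width"])
for v in range(200,217): print(v,g[v,250:268].round().astype(int).tolist())
E
```

```text
[0.28807591 0.09049329 4.49917041] [0.51494093 0.46603498 0.30122417] [0.47030604 0.04328573 0.14293416] [5.65187733e-01 3.08996355e+00 4.93250379e-05] 0.02348706636014812
200 [186, 181, 161, 121, 80, 57, 54, 54, 51, 59, 81, 103, 107, 126, 168, 142, 120, 115]
201 [185, 179, 156, 116, 82, 59, 54, 54, 53, 59, 82, 102, 106, 117, 153, 143, 122, 124]
202 [186, 176, 151, 118, 84, 60, 57, 58, 58, 62, 81, 99, 99, 107, 140, 141, 130, 125]
203 [186, 176, 151, 126, 99, 78, 65, 67, 69, 71, 80, 96, 101, 116, 134, 143, 148, 137]
204 [184, 177, 149, 135, 120, 105, 95, 91, 90, 91, 95, 109, 118, 131, 137, 142, 164, 159]
205 [183, 177, 150, 138, 135, 127, 120, 116, 113, 114, 116, 125, 132, 134, 135, 146, 170, 173]
206 [182, 176, 154, 135, 135, 139, 135, 136, 133, 131, 134, 135, 130, 128, 137, 161, 177, 179]
207 [182, 180, 169, 148, 136, 136, 137, 140, 137, 135, 133, 127, 125, 129, 153, 173, 178, 179]
208 [181, 181, 182, 171, 153, 134, 123, 124, 122, 123, 119, 117, 123, 153, 170, 179, 178, 178]
209 [181, 182, 185, 182, 169, 139, 116, 112, 111, 114, 111, 108, 127, 164, 176, 178, 179, 179]
210 [182, 181, 182, 183, 175, 145, 118, 110, 110, 111, 108, 105, 122, 167, 179, 179, 181, 181]
211 [181, 180, 182, 184, 179, 150, 118, 111, 111, 113, 109, 103, 120, 166, 181, 186, 186, 185]
212 [180, 181, 182, 182, 176, 146, 116, 109, 111, 110, 105, 102, 113, 167, 193, 204, 210, 203]
213 [181, 181, 183, 181, 171, 123, 94, 101, 110, 108, 106, 93, 99, 161, 213, 225, 227, 221]
214 [180, 181, 183, 182, 164, 103, 69, 83, 98, 102, 98, 79, 84, 152, 219, 231, 231, 227]
215 [179, 180, 178, 175, 156, 92, 57, 64, 78, 79, 73, 63, 71, 142, 218, 231, 232, 228]
216 [174, 171, 168, 162, 143, 88, 55, 56, 58, 60, 56, 56, 64, 134, 216, 232, 232, 231]
```

Net push is about 6 N with the plunger about 6 mm in. Force and TCP height agree, and the nose is in line with the dot. Handing in.

```bash
python3 -c "
from h import *
print(env.finish_job())"
```

```text
the job is handed in; nothing more can be done
None
```

The slim rod is seated in the grey holder, and the tester is held upright on its dot, pressing about 6 N with the plunger about 6 mm in (from force and height, not a view of the dark line); handed in at about 16 s, with 11 pictures viewed, one over the limit of 10.

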